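# Hold a circuit board square in the corner of a solder-side scanner

## Task

Get this circuit board ready to scan: slide the stop of the board scanner along its scale until its working face is level with the index pointer, then pick up the board, which has its heatsink for a handle, and set it down, without dropping it, on the scanner bed with its port edge towards the robot. Press it home into the corner, far long edge flush on the fence and left short edge flush on the stop, without shoving the stop off its mark or disturbing the other things on the bench. The program finishes while holding the board pressed against both: do not let go.

Things in the scene. Friction and masses are not known exactly. Their poses are not given: they have to be found in the camera images.
- scanner: Solder-side board scanner, fixed on the bench: flat grey box 260 (x) x 340 (y) x 45 mm, its top a level aluminium bed (z = 45 mm) with a flush glass strip. Origin: centre of underside. x points away from the robot to the fence, y left along fence and scale. Behind the fence lie the stop's guide rod (x = 97 mm) and a scale bar (x = 114 to 126 mm).
- fence: Fixed steel fence along the scanner's y on the bed: 12 mm thick, 300 mm long (scanner y -150 to 150 mm), 12 mm high above the bed. Origin: middle of the foot of its working face, which looks to the robot and is the plane x = 70 mm of the scanner. Axes as the scanner.
- carriage: The sliding stop: a black carriage on the guide rod with a steel blade 12 mm thick, square to the fence, over the bed from scanner x = -10 to 66 mm, top 24.5 mm above the bed. Working face: the blade's right side, looking to scanner -y; origin in that plane, at x = 97 mm, bed height. Slides along scanner y, face from y = -30 to 135 mm; stiff: moves at about 9 N, stays where left.
- stop_face (a point): In the plane of the stop's working face, on the carriage's steel witness fin beside the scale: scanner x = 114 mm, 21 mm above the bed; its y axis is the scanner's y, square to the face. A board pushed on the face with more than about 9 N shoves the stop off its mark.
- stop_grip (a point): Centre of the top of the carriage's thumb grip: an upright tab 14 mm thick along the slide (scanner y), 24 mm across it, 37 mm tall above the carriage block (36 mm long in y, 24 mm above the bed). The tab's top is 60.5 mm above the bed, 105.5 mm above the bench; its centre is 18 mm left of the working face. Pinch it from above across the 14 mm.
- index_tip (a point): Tip of the index pointer: a small fixed brass clip on the scale bar, a 10 mm wide saddle with a thin upright pin in its middle, tip at scanner x = 116 mm, 24 mm above the bed. It marks where the stop's working face must be set: both at the same scanner y. Axes as the scanner.
- board: Circuit board, loose on the bench, about 0.2 to 0.35 kg: green plate 80 (x) x 110 (y) x 4 mm. Origin: centre of underside, z up. Port edge with three boxy sockets (to 17 mm high) at -x; far long edge (+x) and left short edge (+y) bare and straight. Parts to 15 mm high along the long edges; within 13 mm of x = 0 clear but for the heatsink. On the scanner its x, y point as the scanner's.
- heatsink (a point): Centre of the top of the board's black finned heatsink, 40 x 40 mm, rising from the board's top to 38 mm above its underside, at board x = 0, y = -8 mm. Grip it on the two flat sides that look to the short edges (board +y and -y), 40 mm apart.
- board_corner (a point): The board's bare far left corner, at its underside (board x = 40, y = 55 mm): the corner that goes into the corner of fence and stop. Axes as the board.
- multimeter: Bystander: a black multimeter lying on the bench, 90 x 180 x 36 mm with a 9 mm high dial. Origin: centre of its underside. Leave alone.
- power_supply: Bystander: a bare-metal computer power supply, 140 x 150 x 86 mm. Origin: centre of its underside. Leave alone.
- screwdriver: Bystander: a screwdriver lying on the bench along its x, about 200 mm long. Leave alone.
- magnifier: Bystander: a hand magnifying glass lying flat, lens 82 mm across, handle to 144 mm from the lens centre towards its -x. Origin: under the lens centre. Leave alone.
Not all that is in view belongs to the job. Of the things that look like the board, take the one that is farthest from the robot's base at the start.

How it is judged:
By the outcome, as a careful person would: the job done as asked, in the order asked, and still so for the second after the job is handed in, while the arm keeps its last pose, push and grip.
It also fails if it takes over 72 s, if anything falls off the work surface, if the arm or the gripper's body presses on something with over 40 N, if the wrist force passes 120 N, or if a joint passes its speed limit or range.

## Robot

A 7-joint arm with a two-finger parallel gripper is mounted at the origin on the work surface. World frame = base frame: x ahead of the robot, y to its left, z up, the work surface at z = 0. Lengths are in m, angles in degrees, forces in N, time in s.
With the tool pointing down it reaches from about 0.4 to 0.9 m from the base axis. Payload 5.5 kg.
Tool frame: the origin (TCP) lies at the very end of the fingers, on their centre line; the grasp point (between the pads) lies manip.hold_point_z behind it (manip.hold_point_z is the distance from the TCP to the grasp point, in m); z points along the fingers, y is the line along which they close (so a half turn about z gives the same grasp; the last joint's range is limited). The gripper opens to 85 mm and grips with 20 to 120 N. Pads are 22 mm wide; open, the fingers measure 114 mm over their backs; the gripper's body (76 mm by 85 mm) begins 54 mm behind the grasp point. The pads swing forward as they close: fully open they stand 13 mm farther back than shut.
Start: joints at [91.799, 28.699, -24.465, 88.831, 12.651, 65.22, -12.049], TCP at [0.149, -0.633, 0.231] pointing down, gripper open.
Joint ranges: [-164.97, 164.97], [-17.58, 116.51], [-87.97, 89.64], [11.32, 138.91], [-80.73, 260.73], [10.89, 115.49], [-147.41, 147.41]. Speed limits (degrees/s): [147.25, 147.25, 180, 180, 180, 180, 180].

## Interface

Orientations are given as a 3x3 rotation matrix whose columns are the frame's x, y, z axes.
In Python, from rig import manip gives the robot as it stands. The module is installed in compiled form; this text tells all that it offers.
- The arm moves only by the tool drive_tool, never from a script. Its argument "rows" is a list that holds one entry, the list of rows, each a list of 5 numbers: the gripper command: -1 is fully open, 1 is shut, values between are in proportion, then the shift along the tool's x, y, z in cm, then the turn about the tool's z in rad. In form: [[[gripper, x, y, z, twist], ...]]. A call has 1 to 5 rows; each row is the pose to reach, as a shift and turn from the pose commanded when the call began, along the tool's axes at that moment; what a row does not reach only later rows make up. A row lasts 1/10 s, in which the tool goes at most 50 mm and 8.59 degrees, less where a joint would pass 70% of its speed; a pose out of reach is approached as far as the arm can. A call with a gripper value outside its range is refused whole. The fingers move at their own pace and stop on an object; "squeeze" is the grip in N (left out, the last holds). Time passes only in rows, so rows that repeat a pose let the fingers close. It gives the time, the measured TCP pose, the force, the opening and the grip force at its end, in the units of the state.
- manip.sense(): the state, without advancing time (a new reading comes with each control period).
- manip.read_camera(name): name is "scene" or "top" or "wrist"; returns a dict with "frame" (384x512x3 uint8, red, green, blue), "K" (3x3 intrinsics, pixels), "cam_to_world" (4x4, takes a point from camera to world coordinates). Camera axes: x right, y down, z forward; pixel columns grow to the right and rows downward; lengths in m; the calibration is good to about 2 mm. A picture is of the moment at which its call begins. There is no depth.
- manip.close_job(): hands the job in; it is judged then, once.
Trained networks look in a picture, given as the dict that the camera call returned (one of the last four; its "shot" number tells which), for a name from the list of things; names that differ only in an ending like _2 or _b are one class to them, and where a whole thing is asked for, a point or a joint stands for the part that bears it (a point fixed in the world has none). Each returns a list of dicts, best first, with "score" (0 to 1); they miss things now and then, are a little off and sometimes report something else, mostly with a low value. They report only what shows in the picture. A call takes as long as a camera call. They do not tell look-alikes from the thing itself.
- manip.find_in(picture, thing): "extent" ([left, top, width, height] in pixels, round what is visible of it).
The state is a dict: "clock": time; "joint_positions": joint angles; "qd": joint speeds; "tau": joint torques, N m; "position": TCP position; "tcp_rot": TCP orientation; "wrist_force": force on the tool from outside, world axes, zero at the start; "wrist_torque": the same for the moment, N m; "gripper_width": finger opening in m; "grip_force": force on a finger pad.
Only numpy, scipy, OpenCV 4.12 (cv2) and the standard library are available. Lean on these libraries where they do the work, as an engineer would, in place of code of your own. Each camera call takes 0.05 s, during which the arm holds its last target. There are 200 camera calls.

## Working session

There is one attempt and no reset: what is moved stays moved. The work goes in short steps, Python scripts to look and compute and a tool call to move; the robot and the scene stay as the last step left them, time stands still between calls to the robot, and variables do not carry over. Pictures are saved under pics/ and viewed, at most 10 in all, crops included, and the job is handed in when it is done.

Besides the shell and the picture viewer there is one more tool, called after "Call:" as a command line: name --argument value ..., lists and objects as JSON in quotes. drive_tool: Moves the arm, as the interface text tells. Its arguments: {"type":"object","properties":{"rows":{"type":"array"},"squeeze":{"type":"number"}},"required":["rows"]}

```bash
mkdir -p pics; cat > h.py <<'E'
from rig import manip
import numpy as np, cv2
def shot(n): return manip.read_camera(n)
def save(p,f,crop=None,s=1):
    im=p["frame"][:,:,::-1]
    if crop: l,t,w,h=crop; im=im[t:t+h,l:l+w]
    cv2.imwrite("pics/"+f,cv2.resize(im,None,fx=s,fy=s,interpolation=cv2.INTER_CUBIC))
def w(p,u,v,z):
    K,T=np.array(p["K"]),np.array(p["cam_to_world"])
    d=T[:3,:3]@np.linalg.solve(K,[u,v,1.]); o=T[:3,3]
    return o+d*(z-o[2])/d[2]
def px(p,X):
    K,T=np.array(p["K"]),np.array(p["cam_to_world"])
    c=K@(T[:3,:3].T@(np.array(X)-T[:3,3])); return c[:2]/c[2]
E
python3 - <<'E'
from h import *
np.set_printoptions(precision=4,suppress=True)
s=manip.sense(); print(s["clock"],s["position"],s["tcp_rot"],s["gripper_width"],manip.hold_point_z)
p=shot("top"); q=shot("scene")
save(p,"top.png",s=1.5); save(q,"scene.png",s=1.5)
print(p["K"],p["cam_to_world"],q["cam_to_world"])
for n in ["scanner","board","heatsink","carriage","stop_grip","index_tip","stop_face","fence"]:
  for c in (p,q):
    print(n,[(np.round(d["extent"]),round(d["score"],2)) for d in manip.find_in(c,n)][:4])
E
```

```text
0.0 [ 0.1491 -0.632   0.2303] [[ 0.9732  0.2298 -0.0004]
 [ 0.2298 -0.9732  0.0019]
 [ 0.     -0.0019 -1.    ]] 0.08526720563287886 0.0187
[[460.4475   0.     257.6743]
 [  0.     460.4475 185.0351]
 [  0.       0.       1.    ]] [[-0.0135 -0.987   0.1603  0.2753]
 [-0.9999  0.0144  0.0043  0.0915]
 [-0.0066 -0.1602 -0.9871  1.8014]
 [ 0.      0.      0.      1.    ]] [[-0.1744  0.8416 -0.5111  1.2471]
 [ 0.9847  0.1496 -0.0897  0.2137]
 [ 0.001  -0.5189 -0.8548  1.2634]
 [ 0.      0.      0.      1.    ]]
scanner [(array([222., 162.,  90.,  69.]), 0.66)]
scanner [(array([198., 148., 120.,  86.]), 0.62)]
board [(array([325., 239.,  27.,  28.]), 0.84), (array([365., 240.,  33.,  30.]), 0.64)]
board [(array([134., 107.,  30.,  26.]), 0.95), (array([178., 113.,  30.,  31.]), 0.84), (array([126., 139.,  42.,  30.]), 0.64)]
heatsink [(array([367., 237.,  33.,  31.]), 0.75), (array([323., 237.,  35.,  32.]), 0.73), (array([354., 200.,  32.,  27.]), 0.66)]
heatsink [(array([130., 145.,  36.,  28.]), 0.84), (array([179., 112.,  28.,  30.]), 0.75), (array([134., 109.,  30.,  20.]), 0.73)]
carriage [(array([231., 158.,  13.,  37.]), 0.57)]
carriage [(array([281., 185.,  16.,  36.]), 0.73)]
stop_grip [(array([231., 164.,   8.,  33.]), 0.63)]
stop_grip [(array([281., 186.,  18.,  37.]), 0.83), (array([127., 139.,  39.,  30.]), 0.38)]
index_tip [(array([356., 200.,  31.,  27.]), 0.53)]
index_tip []
stop_face [(array([232., 166.,  11.,  30.]), 0.66)]
stop_face [(array([284., 185.,  10.,  38.]), 0.55), (array([206., 194.,  97.,  22.]), 0.37)]
fence [(array([228., 171.,  74.,   8.]), 0.7)]
fence [(array([208., 194.,  94.,  23.]), 0.6), (array([126., 142.,  39.,  25.]), 0.31)]
```

View pics/top.png

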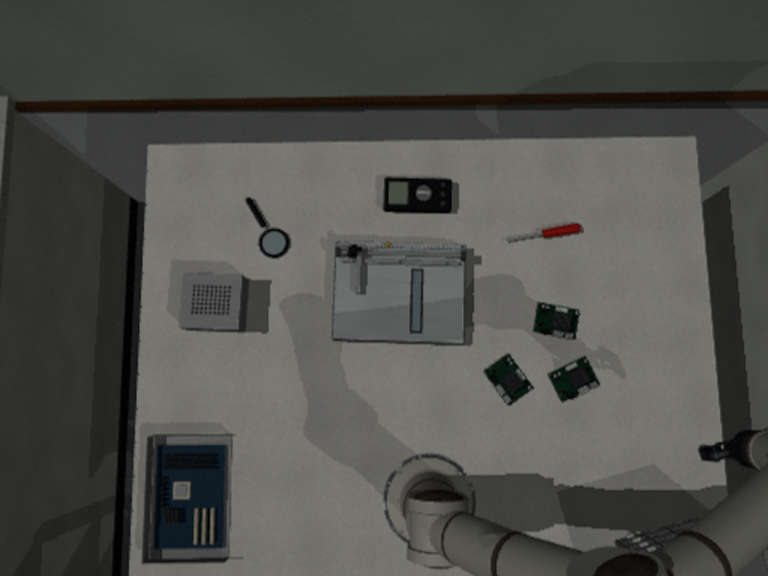

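```bash
python3 - <<'E'
from h import *
p=shot("top")
for d in manip.find_in(p,"board")+manip.find_in(p,"heatsink"):
  l,t,a,b=d["extent"]; x=w(p,l+a/2,t+b/2,0.02); print(np.round(x,3),np.hypot(*x[:2]).round(3))
for u,v in [(222,162),(312,162),(222,231),(312,231)]: print(w(p,u,v,.045).round(3))
E
```

```text
[ 0.295 -0.368  0.02 ] 0.472
[ 0.439 -0.333  0.02 ] 0.551
[ 0.296 -0.206  0.02 ] 0.36
[ 0.295 -0.382  0.02 ] 0.483
[ 0.442 -0.336  0.02 ] 0.555
[ 0.284 -0.214  0.02 ] 0.356
[0.653 0.237 0.045]
[ 0.648 -0.114  0.045]
[0.385 0.237 0.045]
[ 0.381 -0.105  0.045]
```

The top view shows three boards. The farthest is at pixel (371,213), about (0.44,-0.335). The carriage is at (237,167) and the brass index at (259,162), so I'll go over the stop first.

Call:
drive_tool --rows '[[[-1, 15, -17, -6, 0.232], [-1, 15, -17, -6, 0.232], [-1, 15, -17, -6, 0.232], [-1, 15, -17, -6, 0.232], [-1, 15, -17, -6, 0.232]]]'

```text
clock: 1.55
position: [0.2584, -0.4297, 0.2924]
tcp_rot: [[1.0, 0.003, 0.001], [0.003, -1.0, -0.001], [0.001, 0.001, -1.0]]
wrist_force: [0.8, -0.3, 0.7]
gripper_width: 0.0856
grip_force: 0.0
```

Call:
drive_tool --rows '[[[-1, 17, -17, 0, 0], [-1, 17, -17, 0, 0], [-1, 17, -17, 0, 0], [-1, 17, -17, 0, 0], [-1, 17, -17, 0, 0]]]'

```text
clock: 2.05
position: [0.4282, -0.2602, 0.2919]
tcp_rot: [[1.0, 0.002, 0.001], [0.002, -1.0, -0.001], [0.001, 0.001, -1.0]]
wrist_force: [0.1, -1.1, 0.6]
gripper_width: 0.0851
grip_force: 0.0
```

Call:
drive_tool --rows '[[[-1, 9, -24, 0, 0], [-1, 9, -24, 0, 0], [-1, 9, -24, 0, 0], [-1, 9, -24, 0, 0], [-1, 9, -24, 0, 0]]]'

```text
clock: 2.55
position: [0.5146, -0.0269, 0.2917]
tcp_rot: [[1.0, -0.001, 0.001], [-0.001, -1.0, -0.001], [0.001, 0.001, -1.0]]
wrist_force: [1.6, -0.6, 0.1]
gripper_width: 0.0858
grip_force: 0.0
```

Call:
drive_tool --rows '[[[-1, 4, -11, 0, 0], [-1, 4, -11, 0, 0], [-1, 4, -11, 0, 0], [-1, 4, -11, 0, 0]]]'

```text
clock: 2.95
position: [0.5543, 0.0859, 0.2916]
tcp_rot: [[1.0, 0.006, 0.001], [0.006, -1.0, 0.002], [0.001, -0.002, -1.0]]
wrist_force: [-0.5, -0.8, -0.3]
gripper_width: 0.0848
grip_force: 0.0
```

```bash
python3 - <<'E'
from h import *
p=shot("wrist"); save(p,"w1.png",s=1.5); import pickle; pickle.dump(p,open("w1.pkl","wb"))
s=manip.sense(); print(s["clock"],s["position"],np.array(p["cam_to_world"]).round(3))
for n in ["stop_grip","index_tip","stop_face","carriage"]:
    print(n,[(np.round(d["extent"]),round(d["score"],2)) for d in manip.find_in(p,n)][:3])
E
```

```text
3.0 [0.55402685 0.08308455 0.29124335] [[ 0.006 -0.95  -0.313  0.635]
 [-1.    -0.007  0.     0.085]
 [-0.003  0.313 -0.95   0.433]
 [ 0.     0.     0.     1.   ]]
stop_grip [(array([168.,  94.,  34.,  96.]), 0.59)]
index_tip [(array([247.,  87.,   8.,  13.]), 0.57)]
stop_face [(array([169.,  94.,  36.,  94.]), 0.81)]
carriage [(array([170.,  91.,  30., 102.]), 0.62)]
```

View pics/w1.png

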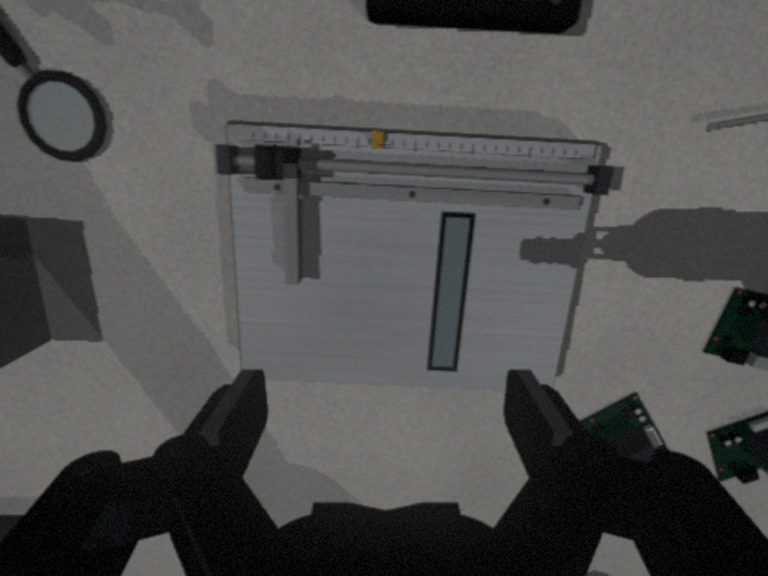

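```bash
python3 - <<'E'
from h import *
import pickle; p=pickle.load(open("w1.pkl","rb"))
save(p,"w1c.png",(140,70,280,75),2.8)
f=lambda u,v,z:w(p,u/1.5,v/1.5,z).round(4)
for a in [(304,194,.057),(582,208,.057),(228,123,.045),(240,374,.045),(605,145,.045),(555,387,.045),(299,200,.0695),(299,281,.0695),(286,281,.0695),(378,138,.066)]: print(a,f(*a))
E
```

```text
(304, 194, 0.057) [0.6007 0.1577 0.057 ]
(582, 208, 0.057) [ 0.5901 -0.0907  0.057 ]
(228, 123, 0.045) [0.6597 0.2229 0.045 ]
(240, 374, 0.045) [0.4131 0.2379 0.045 ]
(605, 145, 0.045) [ 0.6437 -0.1081  0.045 ]
(555, 387, 0.045) [ 0.4001 -0.0967  0.045 ]
(299, 200, 0.0695) [0.5968 0.1599 0.0695]
(299, 281, 0.0695) [0.5238 0.1642 0.0695]
(286, 281, 0.0695) [0.5237 0.1761 0.0695]
(378, 138, 0.066) [0.6475 0.0919 0.066 ]
```

View pics/w1c.png

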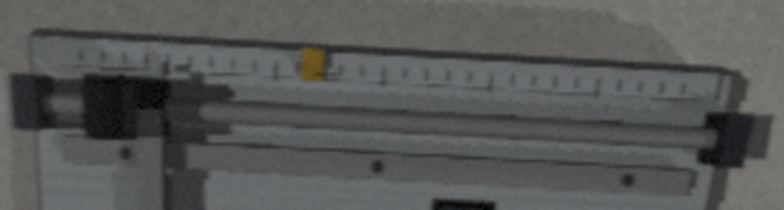

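```bash
python3 - <<'E'
from h import *
import pickle; p=pickle.load(open("w1.pkl","rb"))
print(px(p,(.6315,.1772,.1055))-[140,70], (px(p,(.6315,.1772,.1055))-[140,70])*2.8)
for u in (88,130): print(w(p,140+u/2.8,70+105/2.8,.1055))
E
```

```text
[35.84544216 35.32512578] [100.36723806  98.91035218]
[0.62912023 0.18240748 0.1055    ]
[0.62922741 0.16540419 0.1055    ]
```

Call:
drive_tool --rows '[[[0, 7.6, -9.1, 0, 0.047], [0, 7.6, -9.1, 0, 0.047], [0, 7.6, -9.1, 7, 0.047], [0, 7.6, -9.1, 14, 0.047], [0, 7.6, -9.1, 14, 0.047]]]'

```text
clock: 3.7
position: [0.6301, 0.1707, 0.1488]
tcp_rot: [[0.999, -0.049, -0.001], [-0.049, -0.999, -0.001], [-0.001, 0.001, -1.0]]
wrist_force: [0.3, -0.7, -0.6]
gripper_width: 0.0426
grip_force: 0.0
```

```bash
python3 - <<'E'
from h import *
import pickle
p=shot("wrist"); save(p,"w2.png",s=1.5); pickle.dump(p,open("w2.pkl","wb"))
s=manip.sense(); print(s["clock"],s["position"],s["tcp_rot"],s["wrist_force"])
print(px(p,s["position"])*1.5)
E
```

```text
3.75 [0.62596919 0.16878167 0.1413132 ] [[ 0.99874705 -0.04877406 -0.01119936]
 [-0.04881716 -0.99880122 -0.00360714]
 [-0.01100999  0.00414934 -0.99993078]] [-1.86933488 -1.20434251 -4.81205616]
[387.5543626  373.91488741]
```

View pics/w2.png

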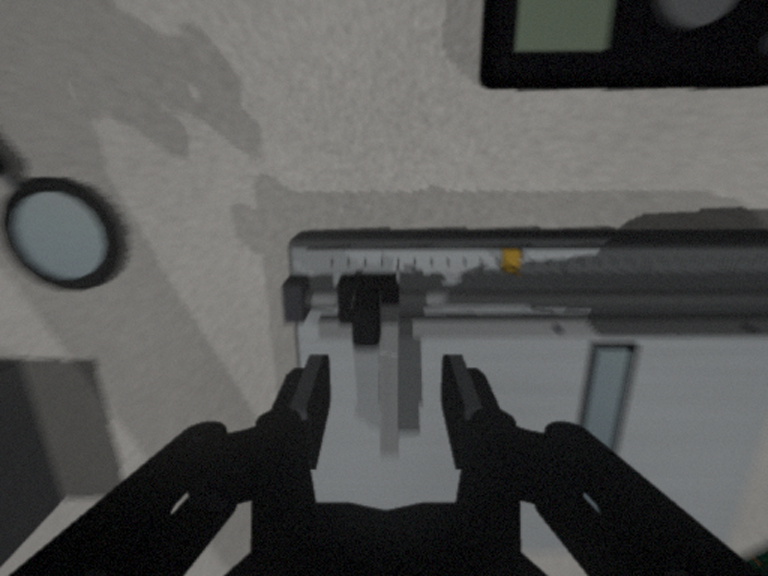

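```bash
python3 - <<'E'
from h import *
import pickle
p=pickle.load(open("w2.pkl","rb"));g=lambda u,v,z:print((u,v),w(p,u/1.5,v/1.5,z).round(4))
g(354,345,.1055);g(381,345,.1055);g(367,310,.1055)
g(398,440,.0695);g(512,270,.066);g(512,262,.069)
print(manip.sense()["position"],manip.sense()["joint_positions"])
E
```

```text
(354, 345) [0.6224 0.1852 0.1055]
(381, 345) [0.6217 0.172  0.1055]
(367, 310) [0.6404 0.1777 0.1055]
(398, 440) [0.5373 0.1658 0.0695]
(512, 270) [0.6453 0.0975 0.066 ]
(512, 262) [0.6508 0.0986 0.069 ]
[0.62596919 0.16878167 0.1413132 ] [  11.25575493   38.87075296  -41.80690771   92.32503546   28.58608974
   60.69631265 -131.63154633]
```

Call:
drive_tool --rows '[[[0, 0.5, -0.6, 0, 0], [0, 0.5, -0.6, 3, 0], [0, 0.5, -0.6, 5, 0], [0, 0.5, -0.6, 6.5, 0], [0, 0.5, -0.6, 6.5, 0]]]'

```text
clock: 4.25
position: [0.6359, 0.1773, 0.0867]
tcp_rot: [[0.999, -0.048, 0.0], [-0.048, -0.999, -0.0], [0.0, 0.0, -1.0]]
wrist_force: [0.2, -1.3, -0.3]
gripper_width: 0.0429
grip_force: 0.0
```

```bash
python3 - <<'E'
from h import *
import pickle
p=shot("wrist"); save(p,"w3.png",(180,120,200,170),3); pickle.dump(p,open("w3.pkl","wb"))
s=manip.sense(); print(s["clock"],s["position"],s["wrist_force"])
E
```

```text
4.3 [0.6363469  0.17781512 0.08760509] [-0.85152862 -0.17772106  0.27814269]
```

View pics/w3.png

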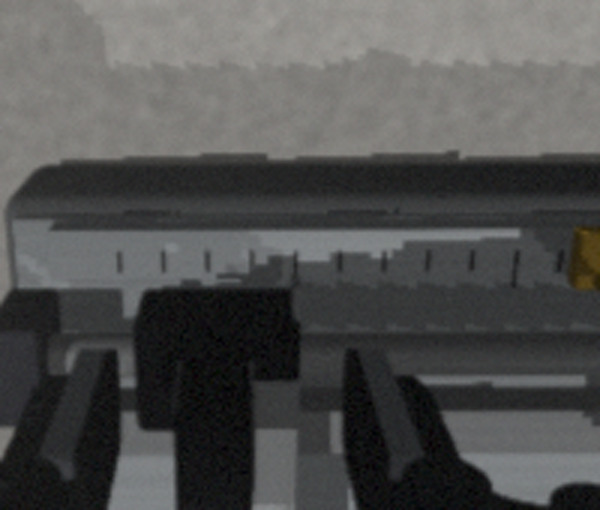

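Call:
drive_tool --rows '[[[0, -0.1, -0.1, 0.9, 0], [0, -0.1, -0.1, 0.9, 0], [1, -0.1, -0.1, 0.9, 0], [1, -0.1, -0.1, 0.9, 0], [1, -0.1, -0.1, 0.9, 0]]]' --squeeze 50

```text
clock: 4.8
position: [0.6349, 0.1798, 0.0781]
tcp_rot: [[0.999, -0.047, 0.001], [-0.047, -0.999, 0.001], [0.001, -0.001, -1.0]]
wrist_force: [-0.3, -0.1, 3.6]
gripper_width: 0.0135
grip_force: 51.2
```

Call:
drive_tool --rows '[[[1, 0, 0, 0, 0], [1, 0, 0, 0, 0]]]'

```text
clock: 5.0
position: [0.6348, 0.1798, 0.0781]
tcp_rot: [[0.999, -0.047, 0.001], [-0.047, -0.999, 0.001], [0.001, -0.001, -1.0]]
wrist_force: [-2.0, 1.7, 5.1]
gripper_width: 0.0132
grip_force: 51.4
```

```bash
python3 - <<'E'
from h import *
import pickle
p=shot("wrist"); save(p,"w4.png",(200,130,200,60),4); pickle.dump(p,open("w4.pkl","wb"))
s=manip.sense(); print(s["clock"],s["position"],s["wrist_force"],s["gripper_width"],s["grip_force"])
E
```

```text
5.05 [0.63486436 0.17979109 0.07808099] [-1.57711726  0.9158287   4.24891171] 0.01289864034282227 51.46406292915344
```

View pics/w4.png

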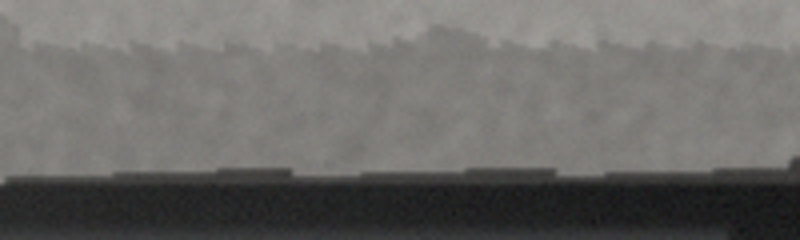

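```bash
cat >> h.py <<'E'
def brass(p):
    f=p["frame"]; h=cv2.cvtColor(f,cv2.COLOR_RGB2HSV)
    m=cv2.inRange(h,(15,130,60),(35,255,255)); n,l,st,c=cv2.connectedComponentsWithStats(m)
    i=1+np.argmax(st[1:,4]); return st[i],c[i]
E
python3 - <<'E'
from h import *
import pickle
for n in ("w1","w2","w3","w4"):
  p=pickle.load(open(n+".pkl","rb"));st,c=brass(p); print(n,st,c.round(1),[w(p,*c,z).round(4) for z in(.06,.066)])
E
```

```text
w1 [248  87   8  12  74] [251.2  92.3] [array([0.6473, 0.093 , 0.06  ]), array([0.6471, 0.0929, 0.066 ])]
w2 [335 165  12  17 150] [340.4 172.8] [array([0.65  , 0.0968, 0.06  ]), array([0.6516, 0.0986, 0.066 ])]
w3 [372 196  16  20 219] [379.8 204.7] [array([0.6497, 0.0955, 0.06  ]), array([0.6521, 0.0983, 0.066 ])]
w4 [383 200  16  18 200] [390.6 207. ] [array([0.6504, 0.0952, 0.06  ]), array([0.6528, 0.0982, 0.066 ])]
```

Call:
drive_tool --rows '[[[1, 0, 1.2, 0, 0], [1, 0, 2.4, 0, 0], [1, 0, 3.6, 0, 0], [1, 0, 4.8, 0, 0], [1, 0, 6.0, 0, 0]]]'

```text
clock: 5.55
position: [0.6323, 0.1237, 0.0781]
tcp_rot: [[0.999, -0.044, 0.003], [-0.044, -0.999, 0.006], [0.003, -0.007, -1.0]]
wrist_force: [2.3, 9.2, 0.2]
gripper_width: 0.0129
grip_force: 51.3
```

Call:
drive_tool --rows '[[[1, 0, 0, 0, 0], [1, 0, 0, 0, 0]]]'

```text
clock: 5.75
position: [0.6322, 0.1206, 0.0781]
tcp_rot: [[0.999, -0.047, 0.002], [-0.047, -0.999, 0.002], [0.001, -0.002, -1.0]]
wrist_force: [0.1, 4.4, 4.6]
gripper_width: 0.0131
grip_force: 52.0
```

```bash
python3 - <<'E'
from h import *
import pickle
p=shot("wrist"); pickle.dump(p,open("w5.pkl","wb"))
s=manip.sense(); print(s["clock"],s["position"],s["wrist_force"],s["tcp_rot"][0],s["gripper_width"])
st,c=brass(p); print(st,c,[w(p,*c,z).round(4) for z in(.06,.066)])
t=np.array(s["position"]); R=np.array(s["tcp_rot"])
f=t+R[:,1]*.018+R[:,0]*.017; f[2]=.066; print("face pred",f,px(p,f))
l,tt=int(c[0]-90),int(c[1]-50); print(l,tt); save(p,"w5.png",(l,tt,140,100),5.5)
E
```

```text
5.8 [0.63218564 0.12053617 0.07808553] [-0.68036212  4.48630011  5.66792074] [ 0.99892207 -0.04639329  0.00153725] 0.012863037825157573
[288 198  16  22 299] [295.62207358 208.53511706] [array([0.6495, 0.0946, 0.06  ]), array([0.6518, 0.0953, 0.066 ])]
face pred [0.64833223 0.10176685 0.066     ] [284.9215862  214.42546537]
205 158
```

View pics/w5.png

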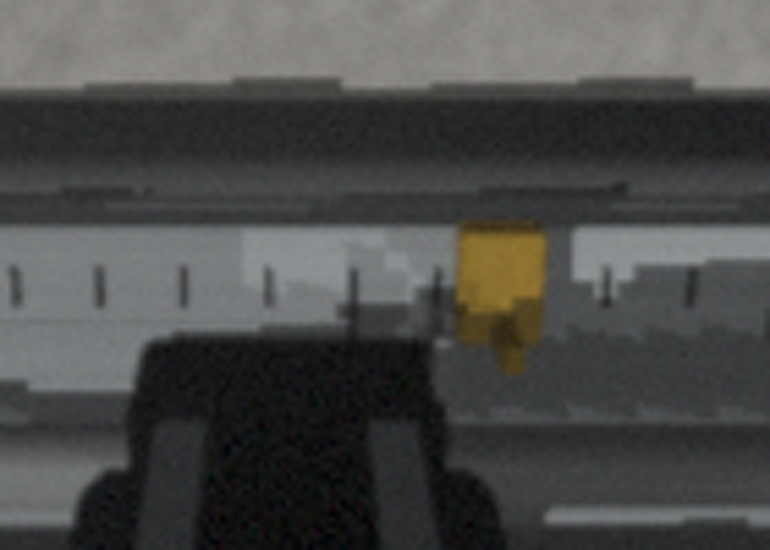

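```bash
python3 - <<'E'
from h import *
import pickle
p=pickle.load(open("w5.pkl","rb")); ey=np.array([.047,.9989,0])
g=lambda u,v,z:(lambda a:print(a.round(4),(a@ey).round(4)))(w(p,205+u/5.5,158+v/5.5,z))
g(514,370,.069); g(512,372,.069); g(440,345,.066); g(433,345,.069); g(446,345,.066)
g(458,260,.06); g(546,260,.06);g(502,260,.06)
print((np.array([.6483,.10177,0])@ey).round(4))
E
```

```text
[0.6422 0.0941 0.069 ] 0.1242
[0.642  0.0943 0.069 ] 0.1244
[0.6442 0.1018 0.066 ] 0.1319
[0.6456 0.1028 0.069 ] 0.133
[0.6442 0.1011 0.066 ] 0.1313
[0.6518 0.0991 0.06  ] 0.1296
[0.6514 0.0892 0.06  ] 0.1197
[0.6516 0.0942 0.06  ] 0.1247
0.1321
```

Call:
drive_tool --rows '[[[1, 0, 0.4, 0, 0], [1, 0, 0.75, 0, 0], [1, 0, 0.75, 0, 0], [1, 0, 0.75, 0, 0]]]'

```text
clock: 6.2
position: [0.6319, 0.1148, 0.0781]
tcp_rot: [[0.999, -0.045, 0.002], [-0.045, -0.999, 0.004], [0.002, -0.004, -1.0]]
wrist_force: [1.0, 7.4, 2.8]
gripper_width: 0.0131
grip_force: 51.8
```

```bash
python3 - <<'E'
from h import *
import pickle
p=shot("wrist"); pickle.dump(p,open("w6.pkl","wb"))
s=manip.sense(); print(s["clock"],s["position"],s["wrist_force"],s["tcp_rot"][0],s["gripper_width"])
st,c=brass(p); print(st,c,[w(p,*c,z).round(4) for z in(.06,.066)])
t=np.array(s["position"]); R=np.array(s["tcp_rot"])
f=t+R[:,1]*.018+R[:,0]*.017; f[2]=.066; print("face pred",f,px(p,f))
l,tt=int(c[0]-50),int(c[1]-30); print(l,tt); save(p,"w6.png",(l,tt,90,70),8)
E
```

```text
6.25 [0.63193719 0.11484252 0.07808327] [1.08193312 6.19383529 3.57169727] [ 0.99897286 -0.04526051  0.00217014] 0.012878789216280492
[280 199  15  27 274] [287.3540146  208.77737226] [array([0.6493, 0.094 , 0.06  ]), array([0.6517, 0.0946, 0.066 ])]
face pred [0.64810504 0.09609154 0.066     ] [284.97860573 214.42478459]
237 178
```

View pics/w6.png

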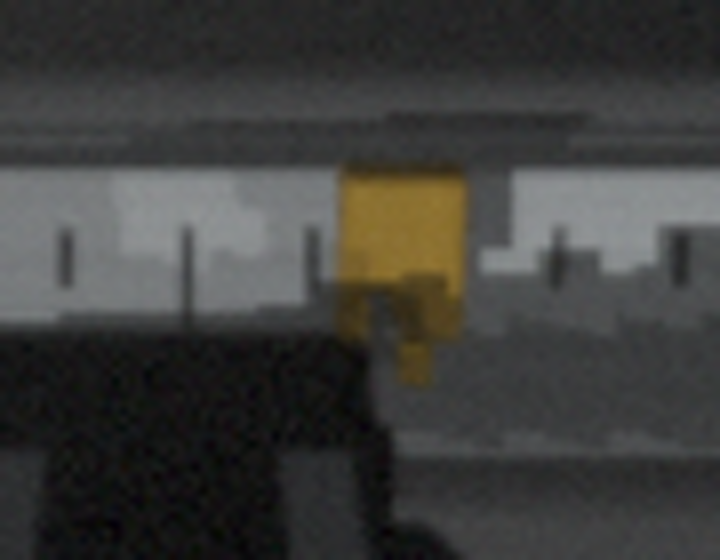

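```bash
python3 - <<'E'
from h import *
import pickle
np.set_printoptions(linewidth=200)
p=pickle.load(open("w6.pkl","rb"));f=p["frame"]
for v in range(212,236,2): print(v,[tuple(f[v,u]) [0:3:2] for u in range(278,296)])
E
```

```text
212 [(np.uint8(104), np.uint8(97)), (np.uint8(112), np.uint8(62)), (np.uint8(116), np.uint8(44)), (np.uint8(115), np.uint8(40)), (np.uint8(116), np.uint8(41)), (np.uint8(129), np.uint8(48)), (np.uint8(131), np.uint8(42)), (np.uint8(135), np.uint8(46)), (np.uint8(133), np.uint8(48)), (np.uint8(111), np.uint8(39)), (np.uint8(101), np.uint8(38)), (np.uint8(100), np.uint8(37)), (np.uint8(100), np.uint8(36)), (np.uint8(100), np.uint8(39)), (np.uint8(107), np.uint8(41)), (np.uint8(129), np.uint8(47)), (np.uint8(117), np.uint8(48)), (np.uint8(90), np.uint8(71))]
214 [(np.uint8(59), np.uint8(55)), (np.uint8(62), np.uint8(41)), (np.uint8(61), np.uint8(28)), (np.uint8(63), np.uint8(27)), (np.uint8(58), np.uint8(25)), (np.uint8(56), np.uint8(31)), (np.uint8(54), np.uint8(33)), (np.uint8(55), np.uint8(25)), (np.uint8(66), np.uint8(25)), (np.uint8(69), np.uint8(28)), (np.uint8(71), np.uint8(31)), (np.uint8(79), np.uint8(32)), (np.uint8(81), np.uint8(30)), (np.uint8(81), np.uint8(33)), (np.uint8(89), np.uint8(32)), (np.uint8(118), np.uint8(44)), (np.uint8(106), np.uint8(51)), (np.uint8(83), np.uin
[... 4756 characters left out ...]
76)), (np.uint8(73), np.uint8(76)), (np.uint8(65), np.uint8(69)), (np.uint8(64), np.uint8(64)), (np.uint8(61), np.uint8(62)), (np.uint8(61), np.uint8(63))]
234 [(np.uint8(34), np.uint8(36)), (np.uint8(32), np.uint8(35)), (np.uint8(34), np.uint8(30)), (np.uint8(23), np.uint8(26)), (np.uint8(25), np.uint8(25)), (np.uint8(21), np.uint8(19)), (np.uint8(16), np.uint8(18)), (np.uint8(24), np.uint8(21)), (np.uint8(51), np.uint8(51)), (np.uint8(65), np.uint8(68)), (np.uint8(70), np.uint8(76)), (np.uint8(73), np.uint8(75)), (np.uint8(72), np.uint8(76)), (np.uint8(71), np.uint8(72)), (np.uint8(74), np.uint8(75)), (np.uint8(70), np.uint8(74)), (np.uint8(70), np.uint8(75)), (np.uint8(74), np.uint8(76))]
```

Call:
drive_tool --rows '[[[1, 0, 0.25, 0, 0], [1, 0, 0.25, 0, 0], [1, 0, 0.25, 0, 0], [1, 0, 0.25, 0, 0]]]'

```text
clock: 6.65
position: [0.6318, 0.1128, 0.0781]
tcp_rot: [[0.999, -0.045, 0.002], [-0.045, -0.999, 0.004], [0.002, -0.004, -1.0]]
wrist_force: [0.3, 7.7, 4.0]
gripper_width: 0.0132
grip_force: 51.7
```

Call:
drive_tool --rows '[[[1, 0, -0.15, 0, 0], [1, 0, -0.15, 0, 0], [0, 0, -0.15, 0, 0], [0, 0, -0.15, 0, 0], [0, 0, -0.15, 0, 0]]]'

```text
clock: 7.15
position: [0.6308, 0.1093, 0.0765]
tcp_rot: [[0.999, -0.048, -0.001], [-0.048, -0.999, -0.002], [-0.001, 0.002, -1.0]]
wrist_force: [0.1, 0.4, 0.3]
gripper_width: 0.0426
grip_force: 0.0
```

Call:
drive_tool --rows '[[[0, 0, 0, -2, 0], [0, -1, 1.5, -7, 0], [0, -3, 1.5, -11, 0], [0, -3, 1.5, -11, 0], [0, -3, 1.5, -11, 0]]]'

```text
clock: 7.65
position: [0.601, 0.0963, 0.1885]
tcp_rot: [[0.999, -0.048, 0.002], [-0.048, -0.999, -0.001], [0.002, 0.001, -1.0]]
wrist_force: [0.4, -0.8, -0.2]
gripper_width: 0.0427
grip_force: 0.0
```

Call:
drive_tool --rows '[[[0, 0, 0, 0, 0], [0, 0, 0, 0, 0]]]'

```text
clock: 7.85
position: [0.5999, 0.0964, 0.1856]
tcp_rot: [[0.999, -0.048, -0.003], [-0.048, -0.999, -0.0], [-0.003, 0.001, -1.0]]
wrist_force: [-0.1, 0.2, -0.3]
gripper_width: 0.0431
grip_force: 0.0
```

```bash
python3 - <<'E'
from h import *
import pickle
p=shot("wrist"); pickle.dump(p,open("w7.pkl","wb"))
s=manip.sense(); print(s["clock"],s["position"],s["wrist_force"],s["tcp_rot"][0])
st,c=brass(p); print(st,c,[w(p,*c,z).round(4) for z in(.06,.066)])
l,tt=int(c[0]-50),int(c[1]-25); print(l,tt); save(p,"w7.png",(l,tt,100,130),4.6)
E
```

```text
7.9 [0.59995119 0.09672856 0.18566467] [-0.06548926  1.04877267 -0.01632811] [ 0.99887172 -0.04741434 -0.00267567]
[251 132  10  14 126] [255.92857143 138.3968254 ] [array([0.6478, 0.0938, 0.06  ]), array([0.6485, 0.0938, 0.066 ])]
205 113
```

View pics/w7.png

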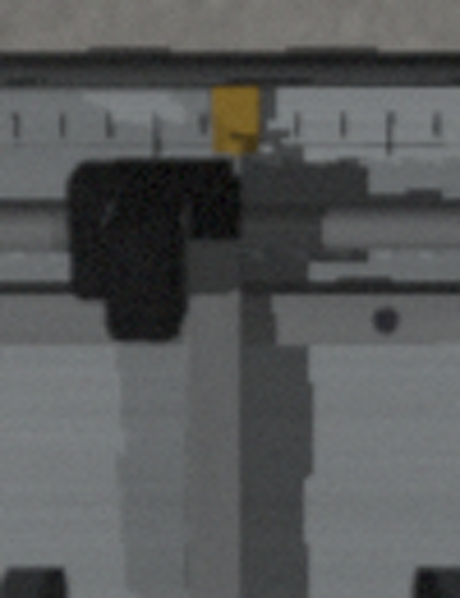

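```bash
python3 - <<'E'
from h import *
import pickle
np.set_printoptions(linewidth=200,precision=4,suppress=True)
p=pickle.load(open("w7.pkl","rb"));f=p["frame"].astype(int)
print([f[190:235,u].mean().round() for u in range(250,264)])
print([f[178:186,u].mean().round() for u in range(250,264)])
for v in range(138,166,2): print(v,[ (f[v,u,0],f[v,u,0]-f[v,u,2]) for u in range(250,264)])
ey=np.array([.047,.9989,0])
for a in [(257.0,220,.0695),(257.0,190,.0695),(257.0,150,.0695),(256.4,138,.06),(256.9,145,.069)]: print(w(p,*a), w(p,*a)@ey)
E
```

```text
[np.float64(93.0), np.float64(93.0), np.float64(94.0), np.float64(94.0), np.float64(94.0), np.float64(94.0), np.float64(90.0), np.float64(71.0), np.float64(65.0), np.float64(66.0), np.float64(66.0), np.float64(66.0), np.float64(67.0), np.float64(67.0)]
[np.float64(94.0), np.float64(95.0), np.float64(94.0), np.float64(93.0), np.float64(92.0), np.float64(92.0), np.float64(87.0), np.float64(65.0), np.float64(54.0), np.float64(55.0), np.float64(55.0), np.float64(55.0), np.float64(54.0), np.float64(57.0)]
138 [(np.int64(84), np.int64(7)), (np.int64(104), np.int64(45)), (np.int64(107), np.int64(67)), (np.int64(117), np.int64(77)), (np.int64(118), np.int64(77)), (np.int64(121), np.int64(78)), (np.int64(119), np.int64(81)), (np.int64(118), np.int64(81)), (np.int64(120), np.int64(82)), (np.int64(118), np.int64(79)), (np.int64(111), np.int64(70)), (np.int64(82), np.int64(28)), (np.int64(63), np.int64(0)), (np.int64(70), np.int64(-4))]
140 [(np.int64(89), np.int64(3)), (np.int64(102), np.int64(41)), (np.int64(105), np.int64(69)), (np.int64(108), np.int64(71)), (np.int64(113), np.int64(74)), (np
[... 4845 characters left out ...]
0)), (np.int64(59), np.int64(-1)), (np.int64(58), np.int64(0))]
164 [(np.int64(28), np.int64(-3)), (np.int64(14), np.int64(-3)), (np.int64(20), np.int64(-2)), (np.int64(23), np.int64(1)), (np.int64(25), np.int64(0)), (np.int64(24), np.int64(-4)), (np.int64(25), np.int64(-3)), (np.int64(40), np.int64(-3)), (np.int64(52), np.int64(-1)), (np.int64(50), np.int64(-3)), (np.int64(53), np.int64(-1)), (np.int64(50), np.int64(-3)), (np.int64(55), np.int64(-2)), (np.int64(55), np.int64(-2))]
[0.5672 0.0966 0.0695] 0.1231874160682804
[0.5991 0.0951 0.0695] 0.12317188119330975
[0.6382 0.0933 0.0695] 0.12315282687335721
[0.6481 0.0934 0.06  ] 0.12370863620368051
[0.6428 0.0931 0.069 ] 0.12324290584861759
```

Call:
drive_tool --rows '[[[-1, 0, 0, -5, 0], [-1, -3, 4, -10, 0], [-1, -6, 8, -11, 0], [-1, -9, 12, -11, 0], [-1, -12, 16, -11, 0]]]'

```text
clock: 8.4
position: [0.4841, -0.0439, 0.2968]
tcp_rot: [[0.999, -0.046, 0.0], [-0.046, -0.999, 0.001], [0.0, -0.001, -1.0]]
wrist_force: [-0.4, -1.0, 0.3]
gripper_width: 0.0853
grip_force: 0.0
```

Call:
drive_tool --rows '[[[-1, -2, 22, 0, 0], [-1, -2, 22, 0, 0], [-1, -2, 22, 0, 0], [-1, -2, 22, 0, 0], [-1, -2, 22, 0, 0]]]'

```text
clock: 8.9
position: [0.4521, -0.2677, 0.2956]
tcp_rot: [[0.999, -0.054, -0.002], [-0.054, -0.999, -0.0], [-0.002, 0.0, -1.0]]
wrist_force: [-0.8, 0.5, -0.6]
gripper_width: 0.0856
grip_force: 0.0
```

Call:
drive_tool --rows '[[[-1, 0, 6, 0, 0], [-1, 0, 6, 0, 0], [-1, 0, 6, 0, 0], [-1, 0, 6, 0, 0]]]'

```text
clock: 9.3
position: [0.4518, -0.3203, 0.2961]
tcp_rot: [[0.999, -0.046, -0.001], [-0.046, -0.999, 0.002], [-0.001, -0.002, -1.0]]
wrist_force: [0.2, -0.1, 0.8]
gripper_width: 0.0859
grip_force: 0.0
```

```bash
python3 - <<'E'
from h import *
import pickle
p=pickle.load(open("w7.pkl","rb"))
f=p["frame"].astype(int); print(f[174:196,278:283].mean((1,2)).round())
print([w(p,280,v,.057).round(4) for v in(187.5,188.5)])
p=shot("wrist"); pickle.dump(p,open("w8.pkl","wb")); save(p,"w8.png",s=1.5)
s=manip.sense(); print(s["clock"],s["position"],s["tcp_rot"][0],s["joint_positions"])
for n in ["board","heatsink"]:
  for d in manip.find_in(p,n):
    l,t,a,b=d["extent"]; print(n,np.round(d["extent"]),d["score"],w(p,l+a/2,t+b/2,.02).round(3))
E
```

```text
[ 44.  37.  45.  86.  95.  94.  98.  97.  99. 100. 100. 100.  99. 100.
 117. 120. 119. 117. 119. 121. 121. 119.]
[array([0.5967, 0.0717, 0.057 ]), array([0.5956, 0.0717, 0.057 ])]
9.35 [ 0.45212081 -0.31970801  0.29639931] [ 9.98997752e-01 -4.47593792e-02 -2.99876568e-04] [ 65.4428533   17.68875134 -40.41622994  98.02513073  12.11826709
  68.82164031 -70.62139006]
board [160. 208.  75.  70.] 0.93 [ 0.311 -0.213  0.02 ]
board [256. 209.  74.  60.] 0.87 [ 0.31  -0.375  0.02 ]
board [233. 126.  75.  60.] 0.15 [ 0.454 -0.343  0.02 ]
heatsink [257. 209.  75.  59.] 0.93 [ 0.312 -0.377  0.02 ]
heatsink [163. 208.  76.  70.] 0.77 [ 0.311 -0.22   0.02 ]
heatsink [231. 128.  76.  59.] 0.72 [ 0.452 -0.34   0.02 ]
```

View pics/w8.png

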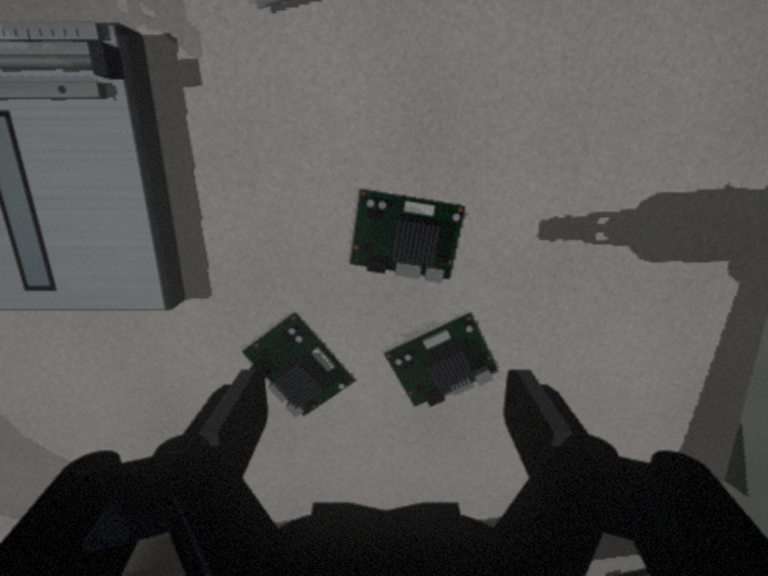

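```bash
cat >> h.py <<'E'
def corners(p,box,z=.004,n=None):
    l,t,a,b=box; f=p["frame"].astype(int); h=np.zeros(f.shape[:2],np.uint8)
    sub=f[t:t+b,l:l+a]; m=(sub[...,1]-np.maximum(sub[...,0],sub[...,2])>8)
    h[t:t+b,l:l+a]=m; h=cv2.morphologyEx(h,cv2.MORPH_CLOSE,np.ones((9,9)))
    c=max(cv2.findContours(h,0,2)[0],key=cv2.contourArea)[:,0].astype(float)
    W=np.array([w(p,u,v,z)[:2] for u,v in c])
    r=cv2.minAreaRect((W*1000).astype(np.float32)); return r,W
E
python3 - <<'E'
from h import *
import pickle
p=pickle.load(open("w8.pkl","rb"))
print(corners(p,(228,120,88,72))[0])
C=[w(p,u/1.5,v/1.5,.004) for u,v in [(359,190),(465,207),(450,280),(350,265)]]
for i in range(4): d=C[i]-C[i-1]; print(C[i].round(4),np.linalg.norm(d).round(4),np.degrees(np.arctan2(d[1],d[0])).round(1))
for u,v in [(396,218),(439,224),(435,264),(392,265)]: print(w(p,u/1.5,v/1.5,.038).round(4))
E
```

```text
((451.2334289550781, -342.268798828125), (107.6822738647461, 75.58462524414062), 79.40792846679688)
[ 0.4984 -0.2962  0.004 ] 0.0798 -10.8
[ 0.4763 -0.4044  0.004 ] 0.1104 -101.6
[ 0.3982 -0.3891  0.004 ] 0.0796 169.0
[ 0.4201 -0.2813  0.004 ] 0.1101 78.5
[ 0.4733 -0.3322  0.038 ]
[ 0.4657 -0.3734  0.038 ]
[ 0.4261 -0.3692  0.038 ]
[ 0.427  -0.3265  0.038 ]
```

Call:
drive_tool --rows '[[[-0.4, -0.4, 3.1, 3, 0.147], [-0.4, -0.4, 3.1, 8, 0.147], [-0.4, -0.4, 3.1, 12, 0.147], [-0.4, -0.4, 3.1, 15, 0.147], [-0.4, -0.4, 3.1, 15, 0.147]]]'

```text
clock: 9.95
position: [0.4437, -0.3494, 0.1429]
tcp_rot: [[0.982, -0.191, -0.006], [-0.191, -0.982, 0.006], [-0.007, -0.004, -1.0]]
wrist_force: [-0.8, 0.6, 0.4]
gripper_width: 0.0596
grip_force: 0.0
```

Call:
drive_tool --rows '[[[-0.4, 0, 0, 0, 0], [-0.4, 0, 0, 0, 0]]]'

```text
clock: 10.15
position: [0.4479, -0.3528, 0.1491]
tcp_rot: [[0.981, -0.192, 0.003], [-0.192, -0.981, -0.002], [0.003, 0.002, -1.0]]
wrist_force: [0.5, -0.6, 1.1]
gripper_width: 0.06
grip_force: 0.0
```

```bash
python3 - <<'E'
from h import *
import pickle
p=shot("wrist"); pickle.dump(p,open("w9.pkl","wb"))
s=manip.sense(); print(s["clock"],s["position"],s["tcp_rot"])
b=px(p,(.4482,-.3427,.004)); print(b,[px(p,c) for c in [(.4984,-.2962,.004),(.3982,-.3891,.004)]])
box=(max(0,int(b[0]-90)),max(0,int(b[1]-90)),180,180)
r,W=corners(p,box); print(r)
for d in manip.find_in(p,"board")[:3]: print(np.round(d["extent"]),d["score"])
# heatsink: print row/col gray profile
f=p["frame"].astype(int); h=px(p,(.4467,-.3506,.038)); print("hs",h)
u,v=h.astype(int); print(f[v-3:v+4,u-60:u+61:3].mean((0,2)).round())
E
```

```text
10.2 [ 0.4478215  -0.353122    0.14928067] [[ 0.98132017 -0.19235612  0.00313959]
 [-0.19234797 -0.98132301 -0.00272142]
 [ 0.00360444  0.00206669 -0.99999137]]
[246.31837871 183.55318724] [array([192.38665993, 146.04194322]), array([295.77144283, 217.88371025])]
((450.05975341796875, -342.97369384765625), (108.29475402832031, 76.96989440917969), 78.91117858886719)
[195. 147. 106.  78.] 0.76
[131. 267.  92.  74.] 0.72
[243. 249.  79.  85.] 0.68
hs [253.45435143 193.23377013]
[119.  61.  33.  31.  32.  31.  29.  27.  29.  29.  27.  27.  24.  34.
  28.  41.  24.  34.  38.  23.  41.  27.  28.  38.  25.  40.  33.  28.
  20.  20.  19.  20.  22.  26.  30. 110. 123. 125. 124. 124. 125.]
```

Call:
drive_tool --rows '[[[-0.4, 0, -0.2, 4, 0], [-0.4, 0, -0.2, 8, 0], [-0.4, 0, -0.2, 11, 0], [-0.4, 0, -0.2, 12.5, 0], [-0.4, 0, -0.2, 12.5, 0]]]'

```text
clock: 10.75
position: [0.4459, -0.3501, 0.0209]
tcp_rot: [[0.981, -0.193, -0.002], [-0.193, -0.981, 0.001], [-0.002, -0.001, -1.0]]
wrist_force: [-1.0, 0.2, -0.3]
gripper_width: 0.06
grip_force: 0.0
```

Call:
drive_tool --rows '[[[-0.4, 0, 0, 0.7, 0], [-0.4, 0, 0, 1.4, 0], [-0.4, 0, 0, 1.4, 0]]]'

```text
clock: 11.05
position: [0.4467, -0.3509, 0.0081]
tcp_rot: [[0.981, -0.193, 0.0], [-0.193, -0.981, -0.001], [0.0, 0.0, -1.0]]
wrist_force: [0.2, 0.4, 0.0]
gripper_width: 0.0594
grip_force: 0.0
```

Call:
drive_tool --rows '[[[0.3, 0, 0, 0, 0], [0.5, 0, 0, 0, 0], [1, 0, 0, 0, 0], [1, 0, 0, 0, 0], [1, 0, 0, 0, 0]]]' --squeeze 60

```text
clock: 11.55
position: [0.4472, -0.3508, 0.0087]
tcp_rot: [[0.981, -0.193, 0.001], [-0.193, -0.981, -0.001], [0.001, 0.001, -1.0]]
wrist_force: [-0.9, 0.9, 6.3]
gripper_width: 0.0392
grip_force: 62.4
```

Call:
drive_tool --rows '[[[1, 0, 0, -1.5, 0], [1, 0, 0, -4, 0], [1, 0, 0, -7, 0], [1, 0, 0, -10.5, 0], [1, 0, 0, -14, 0]]]'

```text
clock: 12.05
position: [0.4456, -0.35, 0.1491]
tcp_rot: [[0.981, -0.193, -0.001], [-0.193, -0.981, 0.001], [-0.001, -0.001, -1.0]]
wrist_force: [1.1, -0.3, -3.5]
gripper_width: 0.0391
grip_force: 61.3
```

Call:
drive_tool --rows '[[[1, 0.1, -2, 0, 0], [1, 0.2, -5, 0, -0.03], [1, 0.4, -9, 0, -0.06], [1, 0.6, -13, 0, -0.1], [1, 0.8, -17, 0, -0.147]]]'

```text
clock: 12.55
position: [0.4866, -0.184, 0.1482]
tcp_rot: [[0.999, -0.046, -0.001], [-0.046, -0.999, -0.0], [-0.001, 0.0, -1.0]]
wrist_force: [1.2, 0.4, -4.3]
gripper_width: 0.0392
grip_force: 61.7
```

```bash
python3 - <<'E'
from h import *
s=manip.sense(); t=np.array(s["position"]); R=np.array(s["tcp_rot"]); print(s["clock"],t,R[:,0],s["gripper_width"],s["grip_force"],s["wrist_force"])
ex=np.array([.9989,-.0465,0]);ey=np.array([.0465,.9989,0])
d=.5377*ex+.0482*ey-[t[0],t[1],0]; print(R[:,:2].T@d)
E
```

```text
12.55 [ 0.48657005 -0.18399715  0.14823651] [ 9.98944060e-01 -4.59381456e-02 -6.71664271e-04] 0.039169717488289416 61.656471490859985 [ 1.21850269  0.44359558 -4.30677364]
[ 0.04320837 -0.20934698]
```

Call:
drive_tool --rows '[[[1, 0.8, -4, 0, 0], [1, 1.6, -8, 0, 0], [1, 2.4, -12, 0, 0], [1, 3.2, -16, 0, 0], [1, 3.8, -18.5, 0, 0]]]'

```text
clock: 13.05
position: [0.5336, 0.0015, 0.1485]
tcp_rot: [[0.999, -0.044, 0.0], [-0.044, -0.999, 0.001], [0.0, -0.001, -1.0]]
wrist_force: [1.4, 0.2, -4.4]
gripper_width: 0.0393
grip_force: 61.6
```

Call:
drive_tool --rows '[[[1, 0.3, -1.4, 0, 0], [1, 0.4, -2.1, 0, 0], [1, 0.4, -2.1, 2, 0], [1, 0.4, -2.1, 4, 0], [1, 0.4, -2.1, 5, 0]]]'

```text
clock: 13.55
position: [0.5373, 0.0161, 0.0962]
tcp_rot: [[0.999, -0.05, -0.003], [-0.05, -0.999, -0.002], [-0.003, 0.002, -1.0]]
wrist_force: [-0.6, -0.2, -3.2]
gripper_width: 0.0391
grip_force: 61.4
```

Call:
drive_tool --rows '[[[1, 0, 0, 0, 0], [1, 0, 0, 0, 0]]]'

```text
clock: 13.75
position: [0.539, 0.0177, 0.0981]
tcp_rot: [[0.999, -0.048, -0.0], [-0.048, -0.999, -0.0], [-0.0, 0.0, -1.0]]
wrist_force: [0.2, 0.7, -2.7]
gripper_width: 0.0389
grip_force: 61.4
```

```bash
cat >> h.py <<'E'
ex=np.array([.9989,-.0465,0]);ey=np.array([.0465,.9989,0])
def st():
    s=manip.sense(); t=np.array(s["position"]); R=np.array(s["tcp_rot"]); print(s["clock"],t.round(4),R[:,0].round(4),s["gripper_width"],"F",np.round(s["wrist_force"],1))
    print("to fence",.5527-t@ex,"to stop",.0602-t@ey); return s
E
python3 - <<'E'
from h import *
import pickle
s=st(); p=shot("wrist"); pickle.dump(p,open("w10.pkl","wb"))
f=p["frame"].astype(int); t=np.array(s["position"]); zb=t[2]-.0087+.004
# predicted corner, and intensity profile along ex across far edge and along ey across left edge
X,Y=t@ex,t@ey
for name,z,pts in [("far",zb,[(X+.040+k*.001,Y+.03) for k in range(-6,24)]),("left",zb,[(X+.02,Y+.063+k*.001) for k in range(-6,24)])]:
    q=[px(p,a*ex+b*ey+np.array([0,0,z])) for a,b in pts]
    print(name,[tuple(f[int(round(v)),int(round(u))]) if 0<=v<384 else None for u,v in q] if 0 else [(k-6,*f[int(round(v)),int(round(u))].tolist()) for k,(u,v) in enumerate(q)])
E
```

```text
13.75 [0.539  0.0177 0.0981] [ 9.988e-01 -4.820e-02 -1.000e-04] 0.038872423419405 F [ 0.2  0.7 -2.7]
to fence 0.015154767580113249 to stop 0.017413935523550667
far [(-6, 34, 52, 41), (-5, 34, 54, 43), (-4, 31, 52, 43), (-3, 27, 49, 43), (-2, 33, 54, 43), (-1, 30, 51, 39), (0, 34, 53, 45), (1, 33, 43, 38), (2, 146, 148, 149), (3, 150, 152, 154), (4, 150, 153, 156), (5, 148, 151, 153), (6, 146, 151, 152), (7, 143, 147, 151), (8, 147, 151, 155), (9, 144, 149, 151), (10, 146, 149, 153), (11, 151, 154, 156), (12, 147, 151, 154), (13, 153, 156, 159), (14, 153, 156, 158), (15, 148, 151, 155), (16, 148, 151, 154), (17, 152, 154, 156), (18, 152, 155, 158), (19, 147, 151, 153), (20, 124, 126, 127), (21, 127, 128, 129), (22, 130, 132, 134), (23, 128, 130, 130)]
left [(-6, 33, 54, 44), (-5, 34, 53, 43), (-4, 35, 53, 45), (-3, 37, 55, 46), (-2, 41, 53, 47), (-1, 52, 55, 55), (0, 54, 55, 58), (1, 57, 58, 58), (2, 55, 55, 57), (3, 58, 61, 63), (4, 53, 54, 54), (5, 77, 78, 79), (6, 134, 136, 137), (7, 146, 146, 147), (8, 144, 146, 148), (9, 142, 147, 148), (10, 145, 147, 147), (11, 147, 147, 149), (12, 141, 144, 145), (13, 147, 149, 150), (14, 148, 151, 150), (15, 145, 147, 149), (16, 148, 149, 152), (17, 148, 151, 154), (18, 154, 158, 161), (19, 170, 176, 177), (20, 171, 176, 177), (21, 169, 174, 176), (22, 172, 176, 179), (23, 173, 176, 179)]
```

Call:
drive_tool --rows '[[[1, 0, -0.5, 1, 0], [1, 0, -0.5, 2, 0], [1, 0, -0.5, 3, 0], [1, 0, -0.5, 3.8, 0], [1, 0, -0.5, 4.1, 0]]]'

```text
clock: 14.3
position: [0.5381, 0.0234, 0.0554]
tcp_rot: [[0.999, -0.047, -0.002], [-0.047, -0.999, -0.0], [-0.002, 0.0, -1.0]]
wrist_force: [-0.4, 0.0, -3.2]
gripper_width: 0.0389
grip_force: 61.5
```

Call:
drive_tool --rows '[[[1, 0, 0, 0.1, 0], [1, 0, 0, 0.2, 0], [1, 0, 0, 0.3, 0], [1, 0, 0, 0.4, 0], [1, 0, 0, 0.4, 0]]]'

```text
clock: 14.8
position: [0.5394, 0.0235, 0.0537]
tcp_rot: [[0.999, -0.047, 0.001], [-0.047, -0.999, -0.0], [0.001, 0.0, -1.0]]
wrist_force: [-2.1, -0.0, 4.2]
gripper_width: 0.0389
grip_force: 62.4
```

```bash
python3 -c "from h import *; st()"
```

```text
14.8 [0.5394 0.0235 0.0537] [ 9.989e-01 -4.720e-02  9.000e-04] 0.03892459329198035 F [-2.1 -0.   4.2]
to fence 0.014937218766763682 to stop 0.011649013110520044
```

Call:
drive_tool --rows '[[[1, 0.3, 0, 0, 0], [1, 0.6, 0, 0, 0], [1, 0.9, 0, 0, 0], [1, 1.1, 0, 0, 0], [1, 1.1, 0, 0, 0]]]'

```text
clock: 15.3
position: [0.5499, 0.0234, 0.0537]
tcp_rot: [[0.999, -0.047, -0.0], [-0.047, -0.999, -0.0], [-0.0, 0.0, -1.0]]
wrist_force: [-4.7, -0.2, 6.8]
gripper_width: 0.0392
grip_force: 62.7
```

Call:
drive_tool --rows '[[[1, 0.1, 0, 0, 0], [1, 0.2, 0, 0, 0], [1, 0.3, 0, 0, 0], [1, 0.3, 0, 0, 0]]]'

```text
clock: 15.7
position: [0.5525, 0.0232, 0.0537]
tcp_rot: [[0.999, -0.047, -0.001], [-0.047, -0.999, -0.0], [-0.001, 0.001, -1.0]]
wrist_force: [-6.1, -0.8, 6.9]
gripper_width: 0.0391
grip_force: 62.8
```

```bash
python3 -c "from h import *; st()"
```

```text
15.7 [0.5525 0.0232 0.0537] [ 9.989e-01 -4.660e-02 -7.000e-04] 0.03909887789481856 F [-6.1 -0.8  6.9]
to fence 0.001889694926447083 to stop 0.011317232883578651
```

Call:
drive_tool --rows '[[[1, 0.1, 0, 0, 0], [1, 0.2, 0, 0, 0], [1, 0.2, 0, 0, 0]]]'

```text
clock: 16.0
position: [0.5531, 0.0232, 0.0537]
tcp_rot: [[0.999, -0.046, -0.003], [-0.046, -0.999, -0.001], [-0.003, 0.001, -1.0]]
wrist_force: [-9.9, -0.5, 12.2]
gripper_width: 0.0392
grip_force: 63.5
```

Call:
drive_tool --rows '[[[1, 0.1, 0, 0, 0], [1, 0.2, 0, 0, 0], [1, 0.2, 0, 0, 0]]]'

```text
clock: 16.3
position: [0.5533, 0.0231, 0.0537]
tcp_rot: [[0.999, -0.045, -0.006], [-0.046, -0.999, -0.002], [-0.006, 0.002, -1.0]]
wrist_force: [-15.9, -1.4, 18.7]
gripper_width: 0.0393
grip_force: 64.4
```

Call:
drive_tool --rows '[[[1, -0.1, 0, -0.15, 0], [1, -0.15, 0, -0.15, 0], [1, -0.15, 0, -0.15, 0]]]'

```text
clock: 16.6
position: [0.5532, 0.023, 0.0539]
tcp_rot: [[0.999, -0.046, -0.004], [-0.046, -0.999, -0.0], [-0.004, 0.001, -1.0]]
wrist_force: [-6.9, 0.1, 2.3]
gripper_width: 0.0392
grip_force: 62.0
```

Call:
drive_tool --rows '[[[1, 0, -0.2, 0, 0], [1, 0, -0.4, 0, 0], [1, 0, -0.6, 0, 0], [1, 0, -0.8, 0, 0], [1, 0, -0.8, 0, 0]]]'

```text
clock: 17.1
position: [0.5531, 0.0257, 0.0541]
tcp_rot: [[0.999, -0.05, -0.006], [-0.05, -0.999, -0.007], [-0.006, 0.007, -1.0]]
wrist_force: [-11.2, -10.1, 9.6]
gripper_width: 0.0391
grip_force: 62.9
```

```bash
python3 -c "from h import *; st()"
```

```text
17.1 [0.5531 0.0257 0.0541] [ 0.9987 -0.05   -0.0057] 0.039058868888185445 F [-11.2 -10.1   9.6]
to fence 0.0013998182793478753 to stop 0.008787021058128792
```

```bash
cat >> h.py <<'E'
def prof(p,t,dx,z,k0,k1,axis="y",dy=0.0):
    f=p["frame"].astype(int); X,Y=t@ex,t@ey; out=[]
    for k in np.arange(k0,k1,.5):
        P=(X+dx)*ex+(Y+k/1000)*ey if axis=="y" else (X+k/1000)*ex+(Y+dy)*ey
        u,v=px(p,P+np.array([0,0,z])); out.append((float(k),*f[int(round(v)),int(round(u))].tolist()))
    return out
E
python3 - <<'E'
from h import *
import pickle
p=shot("wrist"); pickle.dump(p,open("w11.pkl","wb")); s=manip.sense(); t=np.array(s["position"])
print(prof(p,t,.008,.049,58,82)); print(prof(p,t,.025,.049,58,82))
print(prof(p,t,0,.057,34,60,"x",-.02))
print(px(p,t@ex*ex+(t@ey+.063)*ey+[0,0,.049]), px(p,t@ex*ex+(t@ey+.068)*ey+[0,0,.0695]))
q=pickle.load(open("w7.pkl","rb")); 
st_,c=brass(p); print(st_,c)
E
```

```text
[(58.0, 22, 39, 32), (58.5, 20, 38, 30), (59.0, 19, 32, 30), (59.5, 17, 33, 26), (60.0, 23, 35, 30), (60.5, 25, 41, 35), (61.0, 61, 67, 66), (61.5, 61, 67, 66), (62.0, 93, 95, 95), (62.5, 98, 101, 101), (63.0, 98, 100, 102), (63.5, 97, 98, 100), (64.0, 95, 98, 99), (64.5, 95, 99, 101), (65.0, 95, 99, 101), (65.5, 95, 99, 99), (66.0, 94, 96, 97), (66.5, 98, 100, 103), (67.0, 97, 98, 99), (67.5, 98, 99, 100), (68.0, 97, 98, 101), (68.5, 97, 98, 101), (69.0, 96, 98, 99), (69.5, 99, 102, 102), (70.0, 89, 93, 93), (70.5, 77, 80, 79), (71.0, 70, 71, 70), (71.5, 70, 70, 71), (72.0, 70, 70, 71), (72.5, 71, 69, 71), (73.0, 69, 70, 68), (73.5, 66, 66, 69), (74.0, 66, 69, 70), (74.5, 64, 67, 67), (75.0, 68, 71, 71), (75.5, 68, 71, 71), (76.0, 62, 67, 68), (76.5, 59, 61, 62), (77.0, 61, 61, 63), (77.5, 53, 56, 56), (78.0, 53, 53, 55), (78.5, 55, 56, 59), (79.0, 55, 56, 59), (79.5, 60, 61, 61), (80.0, 57, 59, 59), (80.5, 57, 56, 57), (81.0, 57, 58, 57), (81.5, 62, 63, 64)]
[(58.0, 19, 31, 28), (58.5, 16, 27, 24), (59.0, 22, 31, 27), (59.5, 19, 30, 28), (60.0, 27, 36, 31), (60.5, 27, 36, 31), (61.
[... 1379 characters left out ...]
155, 157), (47.0, 152, 155, 156), (47.5, 149, 150, 152), (48.0, 150, 150, 151), (48.5, 149, 151, 152), (49.0, 144, 148, 149), (49.5, 148, 148, 150), (50.0, 148, 149, 150), (50.5, 145, 146, 147), (51.0, 144, 146, 146), (51.5, 145, 150, 150), (52.0, 146, 147, 151), (52.5, 120, 122, 123), (53.0, 73, 74, 72), (53.5, 59, 61, 62), (54.0, 58, 57, 60), (54.5, 77, 78, 81), (55.0, 116, 120, 121), (55.5, 153, 157, 159), (56.0, 153, 158, 159), (56.5, 157, 163, 164), (57.0, 158, 161, 164), (57.5, 157, 163, 162), (58.0, 156, 160, 163), (58.5, 156, 160, 161), (59.0, 157, 160, 162), (59.5, 154, 158, 159)]
[148.80062997 246.01619125] [125.03791985 265.57716244]
[ 83  65  28  31 560] [96.63928571 78.11071429]
```

Call:
drive_tool --rows '[[[1, -0.3, 0.3, 0, 0], [1, -0.6, 0.3, -0.05, 0], [1, -0.6, 0.3, -0.05, 0]]]'

```text
clock: 17.45
position: [0.5499, 0.0284, 0.0549]
tcp_rot: [[0.999, -0.047, 0.001], [-0.047, -0.999, 0.001], [0.001, -0.001, -1.0]]
wrist_force: [0.7, 0.5, -3.6]
gripper_width: 0.0386
grip_force: 61.4
```

Call:
drive_tool --rows '[[[1, 0, -0.2, 0, 0], [1, 0, -0.4, 0, 0], [1, 0, -0.6, 0, 0], [1, 0, -0.6, 0, 0]]]'

```text
clock: 17.85
position: [0.5502, 0.0349, 0.0548]
tcp_rot: [[0.999, -0.046, 0.0], [-0.046, -0.999, 0.001], [0.0, -0.001, -1.0]]
wrist_force: [-0.4, 0.3, -3.9]
gripper_width: 0.0397
grip_force: 61.4
```

```bash
python3 -c "from h import *; st()"
```

```text
17.85 [0.5502 0.0349 0.0548] [ 9.989e-01 -4.620e-02  2.000e-04] 0.039670277414381554 F [-0.4  0.3 -3.9]
to fence 0.0047227566666493415 to stop -0.00020548393118870883
```

Call:
drive_tool --rows '[[[1, 0, 0, 0.05, 0], [1, 0, 0, 0.1, 0], [1, 0, 0, 0.13, 0], [1, 0, 0, 0.13, 0]]]'

```text
clock: 18.25
position: [0.5501, 0.0339, 0.0537]
tcp_rot: [[0.999, -0.047, 0.0], [-0.047, -0.999, -0.0], [0.0, 0.0, -1.0]]
wrist_force: [-1.8, 0.1, 0.2]
gripper_width: 0.039
grip_force: 62.0
```

Call:
drive_tool --rows '[[[1, 0, -0.05, 0, 0], [1, 0, -0.1, 0, 0], [1, 0, -0.1, 0, 0]]]'

```text
clock: 18.55
position: [0.5504, 0.0346, 0.0537]
tcp_rot: [[0.999, -0.048, 0.0], [-0.048, -0.999, -0.0], [0.001, 0.0, -1.0]]
wrist_force: [-0.2, -2.0, 1.6]
gripper_width: 0.0393
grip_force: 61.8
```

Call:
drive_tool --rows '[[[1, 0, -0.05, 0, 0], [1, 0, -0.1, 0, 0], [1, 0, -0.1, 0, 0]]]'

```text
clock: 18.85
position: [0.5506, 0.0353, 0.0537]
tcp_rot: [[0.999, -0.048, 0.001], [-0.048, -0.999, -0.001], [0.001, 0.001, -1.0]]
wrist_force: [0.4, -4.0, 3.5]
gripper_width: 0.0392
grip_force: 62.2
```

```bash
python3 - <<'E'
from h import *
s=st(); p=shot("wrist"); t=np.array(s["position"])
for dx in (-.03,-.02,.008): print([(a,int(np.mean(b))) for a,*b in prof(p,t,dx,.049,57,76)])
E
```

```text
18.85 [0.5506 0.0353 0.0537] [ 9.989e-01 -4.760e-02  7.000e-04] 0.03922172671632957 F [ 0.4 -4.   3.5]
to fence 0.004360527907629419 to stop -0.0007057996272838776
[(57.0, 26), (57.5, 26), (58.0, 17), (58.5, 28), (59.0, 18), (59.5, 25), (60.0, 25), (60.5, 26), (61.0, 21), (61.5, 26), (62.0, 32), (62.5, 32), (63.0, 23), (63.5, 27), (64.0, 25), (64.5, 28), (65.0, 28), (65.5, 26), (66.0, 30), (66.5, 26), (67.0, 24), (67.5, 24), (68.0, 27), (68.5, 28), (69.0, 29), (69.5, 31), (70.0, 31), (70.5, 32), (71.0, 33), (71.5, 33), (72.0, 30), (72.5, 30), (73.0, 28), (73.5, 34), (74.0, 32), (74.5, 35), (75.0, 35), (75.5, 34)]
[(57.0, 58), (57.5, 59), (58.0, 58), (58.5, 57), (59.0, 56), (59.5, 56), (60.0, 40), (60.5, 31), (61.0, 44), (61.5, 58), (62.0, 58), (62.5, 65), (63.0, 69), (63.5, 66), (64.0, 68), (64.5, 68), (65.0, 68), (65.5, 66), (66.0, 64), (66.5, 69), (67.0, 70), (67.5, 70), (68.0, 70), (68.5, 69), (69.0, 70), (69.5, 69), (70.0, 69), (70.5, 73), (71.0, 77), (71.5, 97), (72.0, 125), (72.5, 145), (73.0, 145), (73.5, 146), (74.0, 147), (74.5, 146), (75.0, 146), (75.5, 146)]
[(57.0, 30), (57.5, 30), (58.0, 33), (58.5, 32), (59.0, 31), (59.5, 27), (60.0, 31), (60.5, 35), (61.0, 35), (61.5, 48), (62.0, 67), (62.5, 67), (63.0, 71), (63.5, 68), (64.0, 68), (64.5, 72), (65.0, 67), (65.5, 68), (66.0, 59), (66.5, 59), (67.0, 57), (67.5, 57), (68.0, 59), (68.5, 58), (69.0, 62), (69.5, 60), (70.0, 57), (70.5, 59), (71.0, 59), (71.5, 65), (72.0, 92), (72.5, 122), (73.0, 131), (73.5, 133), (74.0, 130), (74.5, 130), (75.0, 130), (75.5, 133)]
```

Call:
drive_tool --rows '[[[1, 0.1, 0, 0, 0], [1, 0.2, 0, 0, 0], [1, 0.3, 0, 0, 0], [1, 0.4, 0, 0, 0], [1, 0.4, 0, 0, 0]]]'

```text
clock: 19.4
position: [0.5518, 0.0354, 0.0537]
tcp_rot: [[0.999, -0.046, -0.004], [-0.046, -0.999, -0.002], [-0.004, 0.002, -1.0]]
wrist_force: [-8.4, -4.2, 13.5]
gripper_width: 0.0396
grip_force: 63.5
```

Call:
drive_tool --rows '[[[1, 0.1, 0, 0, 0], [1, 0.15, 0, 0, 0], [1, 0.15, 0, 0, 0]]]'

```text
clock: 19.7
position: [0.5529, 0.0354, 0.0537]
tcp_rot: [[0.999, -0.046, -0.005], [-0.046, -0.999, -0.002], [-0.005, 0.002, -1.0]]
wrist_force: [-9.5, -4.4, 13.4]
gripper_width: 0.0386
grip_force: 63.6
```

```bash
python3 -c "from h import *; st()"
```

```text
19.7 [0.5529 0.0354 0.0537] [ 0.9989 -0.0458 -0.0048] 0.038624209052442265 F [-9.5 -4.4 13.4]
to fence 0.002049905522516826 to stop -0.0008318946050036927
```

Call:
drive_tool --rows '[[[1, 0, 0, -0.08, 0], [1, 0.05, 0, -0.08, 0], [1, 0.1, 0, -0.08, 0], [1, 0.1, 0, -0.08, 0]]]'

```text
clock: 20.1
position: [0.5537, 0.0353, 0.0538]
tcp_rot: [[0.999, -0.046, -0.005], [-0.046, -0.999, -0.002], [-0.005, 0.002, -1.0]]
wrist_force: [-7.3, -4.4, 7.3]
gripper_width: 0.0394
grip_force: 62.9
```

```bash
python3 -c "from h import *; st()"
```

```text
20.1 [0.5537 0.0353 0.0538] [ 0.9989 -0.0459 -0.0052] 0.03936818192666666 F [-7.3 -4.4  7.3]
to fence 0.0012101509460628046 to stop -0.0008267742946491963
```

Call:
drive_tool --rows '[[[1, 0.1, 0, -0.05, 0], [1, 0.2, 0, -0.08, 0], [1, 0.2, 0, -0.08, 0], [1, 0.2, 0, -0.08, 0]]]'

```text
clock: 20.5
position: [0.5538, 0.0353, 0.054]
tcp_rot: [[0.999, -0.045, -0.009], [-0.046, -0.999, -0.002], [-0.009, 0.002, -1.0]]
wrist_force: [-11.1, -4.2, 7.6]
gripper_width: 0.0392
grip_force: 62.8
```

```bash
python3 - <<'E'
from h import *
import pickle
s=st(); p=shot("wrist"); pickle.dump(p,open("w12.pkl","wb")); t=np.array(s["position"])
for dx in (-.005,.008,.02): print([(a,int(np.mean(b))) for a,*b in prof(p,t,dx,.049,58,76)])
for dy in (-.03,0.,.02): print([(a,int(np.mean(b))) for a,*b in prof(p,t,0,.049,38,46,"x",dy)])
E
```

```text
20.5 [0.5538 0.0353 0.054 ] [ 0.9989 -0.0455 -0.0087] 0.039202149144630195 F [-11.1  -4.2   7.6]
to fence 0.001127727951708346 to stop -0.0008174691643111145
[(58.0, 29), (58.5, 31), (59.0, 31), (59.5, 34), (60.0, 28), (60.5, 31), (61.0, 42), (61.5, 58), (62.0, 58), (62.5, 65), (63.0, 68), (63.5, 66), (64.0, 66), (64.5, 69), (65.0, 69), (65.5, 70), (66.0, 67), (66.5, 68), (67.0, 70), (67.5, 70), (68.0, 70), (68.5, 70), (69.0, 72), (69.5, 70), (70.0, 69), (70.5, 74), (71.0, 74), (71.5, 94), (72.0, 121), (72.5, 142), (73.0, 138), (73.5, 144), (74.0, 144), (74.5, 143), (75.0, 144), (75.5, 139)]
[(58.0, 27), (58.5, 33), (59.0, 31), (59.5, 30), (60.0, 34), (60.5, 34), (61.0, 34), (61.5, 51), (62.0, 65), (62.5, 67), (63.0, 68), (63.5, 66), (64.0, 66), (64.5, 67), (65.0, 60), (65.5, 57), (66.0, 58), (66.5, 56), (67.0, 57), (67.5, 57), (68.0, 59), (68.5, 60), (69.0, 60), (69.5, 58), (70.0, 60), (70.5, 57), (71.0, 57), (71.5, 71), (72.0, 95), (72.5, 125), (73.0, 128), (73.5, 132), (74.0, 130), (74.5, 130), (75.0, 132), (75.5, 130)]
[(58.0, 19), (58.5, 28), (59.0, 28), (59.5, 30), (60.0, 35), 
[... 300 characters left out ...]
 (73.0, 128), (73.5, 129), (74.0, 131), (74.5, 133), (75.0, 133), (75.5, 132)]
[(38.0, 66), (38.5, 119), (39.0, 119), (39.5, 155), (40.0, 160), (40.5, 157), (41.0, 158), (41.5, 157), (42.0, 158), (42.5, 158), (43.0, 158), (43.5, 155), (44.0, 155), (44.5, 153), (45.0, 151), (45.5, 149)]
[(38.0, 61), (38.5, 102), (39.0, 102), (39.5, 130), (40.0, 131), (40.5, 132), (41.0, 131), (41.5, 130), (42.0, 130), (42.5, 133), (43.0, 133), (43.5, 133), (44.0, 132), (44.5, 128), (45.0, 127), (45.5, 126)]
[(38.0, 62), (38.5, 97), (39.0, 97), (39.5, 127), (40.0, 129), (40.5, 128), (41.0, 128), (41.5, 130), (42.0, 131), (42.5, 130), (43.0, 130), (43.5, 132), (44.0, 130), (44.5, 126), (45.0, 130), (45.5, 129)]
```

Call:
drive_tool --rows '[[[1, -0.1, 0, 0.03, 0], [1, -0.1, 0, 0.03, 0], [1, -0.1, 0, 0.03, 0], [1, -0.1, 0, 0.03, 0], [1, -0.1, 0, 0.03, 0]]]'

```text
clock: 21.05
position: [0.5538, 0.0353, 0.0539]
tcp_rot: [[0.999, -0.046, -0.007], [-0.046, -0.999, -0.002], [-0.007, 0.002, -1.0]]
wrist_force: [-7.8, -4.1, 6.5]
gripper_width: 0.0394
grip_force: 62.8
```

```bash
python3 - <<'E'
from h import *
s=st(); print(np.array(s["tcp_rot"]).round(4)); p=shot("wrist"); t=np.array(s["position"])
st_,c=brass(p); print(st_,c,w(p,*c,.06),w(p,*c,.06)@ey)
# blade top right edge (z .0695), scanner y
pr=prof(p,t,-.005,.0695,55,70); print([(a,int(np.mean(b))) for a,*b in pr]); print("TCP y",t@ey)
E
```

```text
21.05 [0.5538 0.0353 0.0539] [ 0.9989 -0.0457 -0.0069] 0.0393564872007522 F [-7.8 -4.1  6.5]
to fence 0.0011136287480039142 to stop -0.0008298018632253018
[[ 0.9989 -0.0457 -0.0069]
 [-0.0457 -0.999  -0.0018]
 [-0.0069  0.0021 -1.    ]]
[106  65  26  31 579] [118.77374784  78.15716753] [0.64782955 0.09224433 0.06      ] 0.12226693593502548
[(55.0, 63), (55.5, 67), (56.0, 69), (56.5, 68), (57.0, 72), (57.5, 67), (58.0, 69), (58.5, 68), (59.0, 70), (59.5, 69), (60.0, 69), (60.5, 70), (61.0, 77), (61.5, 99), (62.0, 127), (62.5, 145), (63.0, 145), (63.5, 149), (64.0, 148), (64.5, 147), (65.0, 148), (65.5, 146), (66.0, 145), (66.5, 146), (67.0, 145), (67.5, 147), (68.0, 143), (68.5, 140), (69.0, 140), (69.5, 145)]
TCP y 0.0610298018632253
```

```bash
python3 -c "
from rig import manip
print(manip.close_job())"
```

```text
the job is handed in; nothing more can be done
None
```

The job is handed in at about 21 s: the stop is set to within about 0.5 mm of the index, and the board is on the scanner bed with its port edge towards the robot. It is still gripped and pressed against the fence (about 8 N including bed friction) and the stop (about 4 N, under the 9 N that would shift it).

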